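# Find the high spot of a bent blower pulley on the bench centres

### The job

A blower pulley that runs out of true is set up between centres on the green rig. Slide the dial gauge by its black post gently, all the way home to its stop, so that its sprung plunger rides on the pulley rim; then turn the pulley with the red crank handle, watching the gauge go through its lowest and then its highest reading, and leave the pulley at rest with the highest point of the rim under the plunger. Hold the post and the handle with a light grip and do not force them, and leave the can, brass coupling, spanner and cardboard box where they are.

Things in the scene. Friction and masses are not known exactly. Their poses are not given: they have to be found in the camera images.
- fixture: Green bench-centres rig, fixed to the bench: bed plate 14 mm thick, from -50 to +185 mm along its x, -70 to +110 mm along its y; headstock (36 x 22 mm, top 108 mm up) at y = -55 mm, tailstock at y = +96 mm. Origin on the bench surface straight below the turning axis, z up. The axis is parallel to the rig's y, 90 mm up. The gauge stands on the +x side and slides along x.
- crank_axis (a point): Point on the turning axis in the plane of crank_pin (rig x = 0, y = -105 mm, z = 90 mm). There is free air here: the crank's steel arm (18 x 12 mm in section) lies at y = -84 to -72 mm.
- crank_pin (a point): Middle of the red crank handle: round, 14 mm in diameter, 40 mm long, along the rig's y, from y = -84 to -124 mm. It circles the axis at 30 mm radius in the x-z plane and starts within 0.8 rad of straight above it. The crank turns the pulley, endlessly either way, with about 3 N, and stays where left. The handle spins freely on the crank, so a light grip (10 to 20 N) can be kept all the way round.
- gauge_post (a point): Grip point on the black upright post of the gauge slide: round, 16 mm in diameter, its top 150 mm above the bench, this point 132 mm above the bench on its axis; the dial (106 mm high) is 40 mm from it towards the pulley. A light grip of 10 to 20 N is enough.
- gauge (a joint): Position of the gauge slide in m: 0 drawn back (the start), 0.035 fully home against its stop, moving along the rig's -x towards the pulley. It stays where it is left: slide friction about 5 N, and the plunger's spring adds up to about 2 N near home.
- plunger (a joint): Gauge reading in m: how far the sprung plunger is pushed in, 0 to 0.014. Spring 150 N/m, 0.45 N preload. With the gauge home it always touches the rim, and the reading swings once up and once down per turn of the pulley, close to a sine wave, by several mm. The dial's needle shows the same.
- pulley_axis (a point): Point on the turning axis at the middle of the pulley (rig x = 0, y = +15 mm, z = 90 mm); it does not move. The pulley is aluminium, 70 mm in diameter, 24 mm wide, its rim several mm off-centre in a direction that cannot be known from the crank's position.
- plunger_tip (a point): The rounded free end of the steel plunger, 90 mm above the bench on the rig's line y = +15 mm; the plunger points along the rig's -x at the pulley's axis.
- dial_center (a point): Centre of the round white dial face (47 mm diameter, facing up, 104 mm above the bench). Its red needle points straight at the pulley (rig -x, blue tick) at reading 0 and turns clockwise seen from above, 0.3 rad (17 degrees) per mm of reading; black ticks at every mm to 14.
- paste_can: Yellow can of paste with a pale label, 60 mm diameter, 85 mm tall, standing; origin at the centre of its underside. To be left alone.
- coupling: Brass pipe coupling standing on end, a ring 38 mm outside, 24 mm inside, 36 mm tall; origin at the centre of its underside. To be left alone.
- spanner: Steel spanner lying flat, about 175 mm long along its x, 7 mm thick; origin on the bench, near its middle. To be left alone.
- parts_box: Small closed cardboard box 80 x 100 x 50 mm; origin at the centre of its underside. To be left alone.

How it is judged (in metres and radians):
On the way, in this order (a step that is already met when the one before it is completed fails the run):
1. the gauge slide is fully home (value of joint gauge above 0.0335 m), for 0.2 s.
2. the pulley has been turned through its low spot under the plunger (gauge still home) (value of joint gauge above 0.0335 m and x of plunger_tip in the frame of fixture below 0.0314 m).
At the end, for the whole second after the job is handed in: The gauge slide is within 1.5 mm of its stop; the pulley is at rest with its high spot under the plunger: the plunger tip is within about 0.6 mm of the furthest the rim ever pushes it (some 30 degrees of turn either way); the can, coupling, spanner and box are within 15 mm of where they were (value of joint gauge above 0.0335 m and x of plunger_tip in the frame of fixture above 0.0384 m and value of joint plunger above 0.005 m and velocity of joint plunger between -0.002 and 0.002 m/s and distance of each of paste_can, coupling, spanner, parts_box from where it was at the start of the episode below 0.015 m); the robot touches nothing.
It fails at once if the robot squeezes and pushes on the rig with more than 70 N in all (both finger pads' forces added) (contact force between any of the fingers, the arm and fixture above 70 N).
It fails at once if the can is disturbed (moved more than 15 mm) (distance of paste_can from where it was at the start of the episode above 0.015 m).
It fails at once if the brass coupling is disturbed (moved more than 15 mm) (distance of coupling from where it was at the start of the episode above 0.015 m).
It fails at once if the spanner is disturbed (moved more than 15 mm) (distance of spanner from where it was at the start of the episode above 0.015 m).
It fails at once if the cardboard box is disturbed (moved more than 15 mm) (distance of parts_box from where it was at the start of the episode above 0.015 m).
It also fails if it takes over 67 s, if anything falls off the work surface, if the arm or the gripper's body presses on something with over 40 N, if the wrist force passes 120 N, or if a joint passes its speed limit or range.

### The arm

A 6-joint arm with a two-finger parallel gripper is mounted at the origin on the work surface. World frame = base frame: x ahead of the robot, y to its left, z up, the work surface at z = 0. Lengths are in mm, angles in rad, forces in N, time in s.
With the tool pointing down it reaches from about 300 to 875 mm from the base axis. Payload 6.4 kg.
Tool frame: the origin (TCP) lies on the centre line of the jaws, within the pads' length; the fingertips stand 17 mm ahead of it and the grasp point (between the pads) lies 2 mm behind it (finger_overhang is the distance from the TCP to the fingertips, in mm); z points along the fingers, y is the line along which they close (so a half turn about z gives the same grasp; the last joint's range is limited). The gripper opens to 85 mm and grips with 20 to 120 N. Pads are 22 mm wide; open, the fingers measure 114 mm over their backs; the gripper's body (76 mm by 85 mm) begins 54 mm behind the grasp point. The pads swing forward as they close: fully open they stand 13 mm farther back than shut.
Start: joints at [0.99, 0.181, 1.607, -0, 1.354, -0.206], TCP at [210.489, 535.103, 248.288] pointing down, gripper open.
Joint ranges: [-2.99, 2.99], [-0.89, 2.07], [0.3, 2.58], [-1.14, 4.28], [0, 2.63], [-3.12, 3.12]. Speed limits (rad/s): [2.57, 2.57, 3.01, 3.14, 3.14, 3.14].

### API

Orientations are given as a unit quaternion [w, x, y, z].
In Python, from station import * gives the robot as it stands.
- The arm moves only by the tool drive_tool, never from a script. Its argument "deltas" is a list of rows, each an object with "linear": the shift along the tool's x, y, z in parts of the range, where 1.0 means 0.5 m, a list of three; "yaw": the turn about the tool's z in fractions of the full range, 1 being 2 rad; "fingers": the closure, from 0 (fully open) to 1 (shut). In form: [{"linear": [tx, ty, tz], "yaw": yaw, "fingers": fingers}, ...]. A call has 1 to 10 rows; each row is the pose to reach, as a shift and turn from the pose commanded when the call began, along the tool's axes at that moment; what a row does not reach only later rows make up. A row lasts 1/8 s, in which the tool goes at most 62.5 mm and 10.7 degrees, less where a joint would pass 70% of its speed; a pose out of reach is approached as far as the arm can. Shift and turn numbers lie between -1 and 1, and a call with a number outside is refused. A call with a gripper value outside its range is refused whole. The fingers move at their own pace and stop on an object; "grip_force" is the grip in N (left out, the last holds). Time passes only in rows, so rows that repeat a pose let the fingers close. It gives the time, the measured TCP pose, the force, the opening and the grip force at its end, in the units of the state.
- get_obs(): the state, without advancing time (a new reading comes with each control period).
- read_camera(name): name is "side" or "top" or "wrist"; returns the picture (400x640x3 uint8, red, green, blue); there is no depth.
- calibration(name): a dict with "vfov" (degrees; the focal length in pixels is half the picture's height over the tangent of half this angle, whatever the lens; pixels are square), "cx", "cy" (the principal point, pixels), "cam_to_world" (4x4, takes a point from camera to world coordinates). Camera axes: x right, y down, z forward; pixel columns grow to the right and rows downward; lengths in mm; the calibration is good to about 2 mm. The wrist camera is an equidistant fisheye: a pixel r from the principal point sees the ray r / f radians off the axis. A picture is of the moment at which its call begins: read the wrist's pose just before it. calibration takes no time and is no camera call; for the wrist camera it gives the pose at the moment of the call.
- hand_in(): hands the job in; it is judged then, once.
Trained networks look in the newest picture that a camera, given by its name, has taken for a name from the list of things; names that differ only in an ending like _2 or _b are one class to them, and where a whole thing is asked for, a point or a joint stands for the part that bears it (a point fixed in the world has none). Each returns a list of dicts, best first, with "score" (0 to 1); they miss things now and then, are a little off and sometimes report something else, mostly with a low value. They report only what shows in the picture. A call takes as long as a camera call.
- spot_in(query, camera): "location" ([x, y, z] in mm, in world coordinates, good to about 4 mm: the middle of the surface that is visible of it).
The state is a dict: "clock": time; "joints": joint angles; "qvel": joint speeds; "tau": joint torques, N m; "tcp_pos": TCP position; "tcp_rot": TCP orientation; "force": force on the tool from outside, world axes, zero at the start; "moment": the same for the moment, N m; "gripper_width": finger opening in mm; "grasp_force": force on a finger pad.
Only numpy, scipy, OpenCV 4.12 (cv2) and the standard library are available. Lean on these libraries where they do the work, as an engineer would, in place of code of your own. Each camera call takes 0.05 s, during which the arm holds its last target. There are 200 camera calls.

## Working session

There is one attempt and no reset: what is moved stays moved. The work goes in short steps, Python scripts to look and compute and a tool call to move; the robot and the scene stay as the last step left them, time stands still between calls to the robot, and variables do not carry over. Pictures are saved under pics/ and viewed, at most 10 in all, crops included, and the job is handed in when it is done.

Besides the shell and the picture viewer there is one more tool, called after "Request:" in YAML: its name, and indented under it one key for each argument. drive_tool: Moves the arm, as the interface text tells. Its arguments: {"type":"object","properties":{"deltas":{"type":"array"},"grip_force":{"type":"number"}},"required":["deltas"]}

```bash
mkdir -p pics; python3 - <<'E'
from station import *
import cv2
o=get_obs();print({k:o[k] for k in('clock','tcp_pos','tcp_rot','force','gripper_width')})
for c in('top','side'):
    im=read_camera(c);cv2.imwrite(f'pics/{c}0.png',im[:,:,::-1])
    k=calibration(c);print(c,k['vfov'],k['cx'],k['cy'],k['cam_to_world'])
    for q in('fixture','crank_pin','gauge_post','dial_center','plunger_tip','paste_can','coupling','spanner','parts_box'):
        print(q,[([round(v) for v in d['location']],round(d['score'],2)) for d in spot_in(q,c)[:2]])
E
```

```text
{'clock': 0.0, 'tcp_pos': array([210.18466518, 534.65666149, 247.40503715]), 'tcp_rot': array([-3.37464907e-04,  1.86312539e-01,  9.82490152e-01, -7.90617565e-04]), 'force': array([0.84674803, 0.31388603, 0.88903591]), 'gripper_width': 85.2683986324449}
top 44.482041890033216 318.74827325097607 201.16056915469903 [[-8.20872871e-03 -9.80384584e-01  1.96923039e-01  4.49429390e+02]
 [-9.99899500e-01  5.77108947e-03 -1.29493054e-02  1.30574084e+01]
 [ 1.15588389e-02 -1.97009546e-01 -9.80333429e-01  1.10540618e+03]
 [ 0.00000000e+00  0.00000000e+00  0.00000000e+00  1.00000000e+00]]
fixture [([584, 11, 14], 0.59)]
crank_pin [([522, -100, 116], 0.63), ([638, 0, 103], 0.3)]
gauge_post [([637, 0, 99], 0.91)]
dial_center [([640, -2, 105], 0.92)]
plunger_tip []
paste_can [([516, 200, 85], 0.86), ([586, 11, 13], 0.5)]
coupling [([644, -133, 38], 0.54), ([636, -1, 101], 0.53)]
spanner [([709, 146, 5], 0.74)]
parts_box [([634, -248, 49], 0.7)]
side 51.24300485624095 323.07508373021324 198.95746615324205 [[ 8.19730214e-01 -4.35543070e-01  3.71947053e-01  2.85366462e+02]
 [-5.72467018e-01 -6.02643921e-01  5.55969260e-01 -5.20766285e+02]
 [-1.79969283e-02 -6.68672221e-01 -7.43339473e-01  8.26137771e+02]
 [ 0.00000000e+00  0.00000000e+00  0.00000000e+00  1.00000000e+00]]
fixture [([573, -12, 18], 0.74)]
crank_pin [([522, -107, 120], 0.62)]
gauge_post [([638, -12, 76], 0.83)]
dial_center [([637, -15, 80], 0.8)]
plunger_tip []
paste_can [([507, 185, 67], 0.94), ([640, -134, 26], 0.52)]
coupling [([643, -132, 27], 0.61)]
spanner [([700, 142, 6], 0.67), ([621, -265, 50], 0.18)]
parts_box [([623, -265, 52], 0.68)]
```

View pics/top0.png

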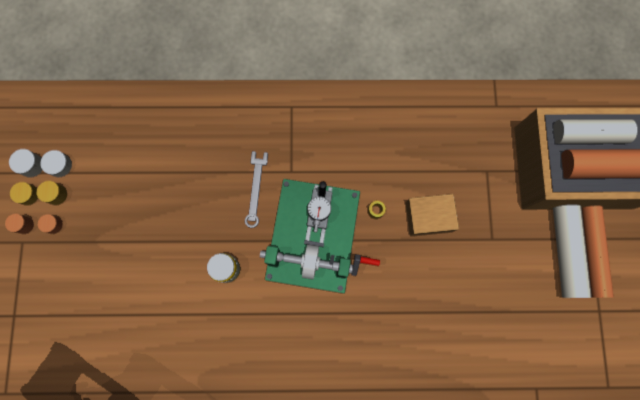

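View pics/side0.png

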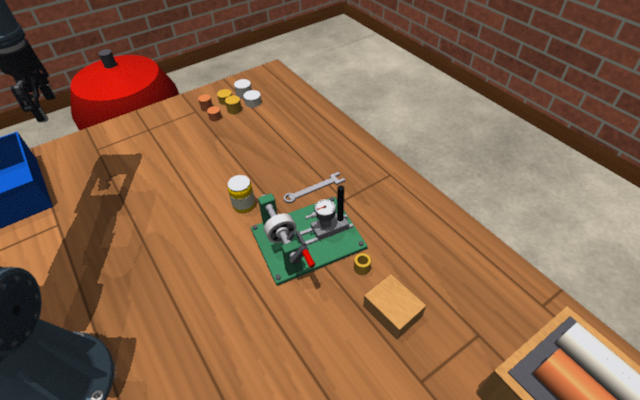

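The top view shows the rig with the dial at about (319,208), the post at (322,187) and the red handle at (370,262). The side view agrees, with the handle at (308,258) and the post at (340,203). Next I'll fit the rig pose.

```bash
cat > h.py <<'E'
from station import *
import numpy as np, cv2
from scipy.optimize import least_squares
from scipy.spatial.transform import Rotation as R
def proj(c,P):
    k=calibration(c);M=np.linalg.inv(k['cam_to_world']);P=np.atleast_2d(P)@M[:3,:3].T+M[:3,3]
    f=200/np.tan(np.radians(k['vfov']/2));return np.c_[k['cx']+f*P[:,0]/P[:,2],k['cy']+f*P[:,1]/P[:,2]]
def rig2w(p,P):
    P=np.atleast_2d(P).astype(float);c,s=np.cos(p[2]),np.sin(p[2])
    return np.c_[p[0]+c*P[:,0]-s*P[:,1],p[1]+s*P[:,0]+c*P[:,1],P[:,2]]
E
python3 - <<'E'
from h import *
box=[[-50,-70,14],[185,-70,14],[185,110,14],[-50,110,14]]
ob={}
for c in('top','side'):
    im=cv2.imread(f'pics/{c}0.png');hsv=cv2.cvtColor(im,cv2.COLOR_BGR2HSV)
    g=cv2.inRange(hsv,(55,80,30),(90,255,255));n,l,s,_=cv2.connectedComponentsWithStats(g);g=(l==1+s[1:,4].argmax()).astype(np.uint8)
    cs=max(cv2.findContours(g,cv2.RETR_EXTERNAL,cv2.CHAIN_APPROX_NONE)[0],key=cv2.contourArea)
    print(c,cv2.approxPolyDP(cs,5,True)[:,0].tolist());ob[c]=cs[:,0].astype(float)
    r=cv2.inRange(hsv,(0,150,60),(6,255,255));y,x=np.nonzero(r);
    m=(abs(x-(370 if c=='top' else 308))<25)&(abs(y-260)<20)&((y>250));print('red',x[m].mean(),y[m].mean(),m.sum(),x[m].min(),x[m].max(),y[m].min(),y[m].max());ob[c+'r']=np.array([x[m].mean(),y[m].mean()])
# edge fit: sampled bed edges -> nearest contour distance, robust
t=np.linspace(0.02,.98,40)[:,None];B=np.array(box,float)
E_=np.vstack([B[i]*(1-t)+B[(i+1)%4]*t for i in range(4)])
from scipy.spatial import cKDTree
for cams in(('top',),('side',),('top','side')):
    f=lambda p:np.concatenate([cKDTree(ob[c]).query(proj(c,rig2w(p,E_)))[0] for c in cams])
    best=min((least_squares(f,[525,0,a],loss='soft_l1',f_scale=.7,x_scale=[10,10,.1],diff_step=1e-3) for a in(-.15,-.08,.01)),key=lambda s:s.cost)
    print(cams,best.x,best.cost,np.median(f(best.x)))
p=best.x
q=least_squares(lambda X:np.concatenate([(proj(c,X)-ob[c+'r'])[0] for c in('top','side')]),[522,-105,118])
print('pin tri',q.x,q.cost);c,s=np.cos(p[2]),np.sin(p[2]);d=q.x[:2]-p[:2];print('pin in rig',c*d[0]+s*d[1],-s*d[0]+c*d[1],q.x[2]-90)
for n,P in dict(dial=[640,-2,104]).items():
    d=np.array(P[:2])-p[:2];print(n,c*d[0]+s*d[1],-s*d[0]+c*d[1])
k=cv2.imread('pics/top0.png')[150:310,240:400];cv2.imwrite('pics/crop.png',cv2.resize(k,None,fx=3.7,fy=3.7,interpolation=cv2.INTER_CUBIC))
E
```

```text
top [[284, 180], [266, 250], [266, 279], [343, 292], [359, 192], [333, 187], [318, 255], [329, 260], [333, 254], [339, 270], [319, 268], [306, 279], [299, 264], [275, 257], [278, 251], [304, 252], [314, 184]]
red 369.464 260.752 125 360 379 256 265
side [[259, 198], [263, 222], [251, 228], [277, 284], [366, 248], [352, 227], [307, 245], [316, 263], [311, 269], [302, 256], [291, 264], [288, 254], [301, 244], [295, 233], [287, 244], [267, 239], [264, 206], [270, 202], [275, 210], [274, 199]]
red 308.1442307692308 258.38461538461536 104 302 314 251 266
('top',) [ 5.23933440e+02  4.56467896e+00 -1.74980692e-01] 102.68492435487238 1.1376086549505633
('side',) [ 5.20546972e+02 -9.22118656e-01 -2.26878099e-01] 799.9126004651919 2.0566737329176643
('top', 'side') [ 5.22327657e+02  3.64642648e+00 -1.92609887e-01] 955.9944530315533 1.322814222252294
pin tri [ 525.19864501 -101.84055155  110.44227157] 0.014284883009745489
pin in rig 23.010338752113064 -102.98674390530476 20.44227157326324
dial 116.57719095938141 16.9829648115832
```

View pics/crop.png

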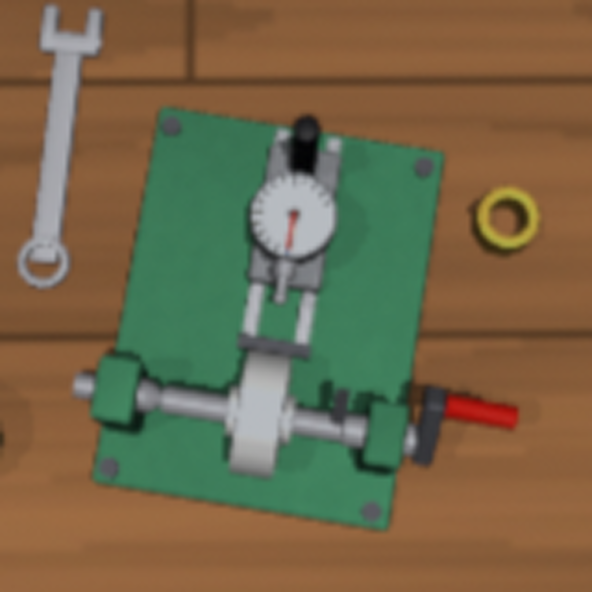

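The crop shows the bed corners at about (160,107), (443,153), (387,529) and (94,483), the dial at (293,215) and the post top at (306,127). The needle reads near 0. I'll do a joint fit of these.

```bash
python3 - <<'E'
from h import *
px=lambda u,v:np.array([240,150])+(np.array([u,v])+.5)/3.7-.5
C={(185,110):(160,107),(185,-70):(443,153),(-50,-70):(387,529),(-50,110):(94,483)}
def f(p):
    r=[proj('top',rig2w(p,[*k,14]))[0]-px(*v) for k,v in C.items()]
    d=p[3]
    r+=[proj('top',rig2w(p,[d,15,104]))[0]-px(293,215),proj('top',rig2w(p,[d+40,15,150]))[0]-px(306,127)]
    a=p[4];P=rig2w(p,[30*np.sin(a),-104,90+30*np.cos(a)])
    r+=[proj('top',P)[0]-[369.5,260.8],(proj('side',P)[0]-[308.1,258.4])]
    # tailstock top centre
    r+=[proj('top',rig2w(p,[0,-55,108]))[0]-px(388,425)]if 0 else []
    return np.concatenate(r)
s=least_squares(f,[523,4,-.17,115,.8],x_scale=[10,10,.1,10,.1]);p=s.x
print(p,f(p).reshape(-1,2).round(2).tolist())
np.save('rig.npy',p)
post=rig2w(p,[p[3]+40,15,132])[0];pin=rig2w(p,[30*np.sin(p[4]),-105,90+30*np.cos(p[4])])[0];ax=rig2w(p,[0,-105,90])[0]
print('post',post,'pin',pin,'axis',ax)
for c in('top','side'):print(c,proj(c,post),proj(c,rig2w(p,box:=[[-50,-70,14],[185,-70,14],[185,110,14],[-50,110,14]])).round().tolist())
o=get_obs();q=o['tcp_rot'];T=R.from_quat([q[1],q[2],q[3],q[0]]).as_matrix();print(T.round(4))
t=post-[0,0,2]
print('tool move to post',T.T@(t-o['tcp_pos']),'tool y angle',np.arctan2(T[1,1],T[0,1]))
E
```

```text
[ 5.22478887e+02  3.67510908e+00 -1.66529319e-01  1.13441798e+02
  7.31361109e-01] [[-0.4, -0.45], [0.65, -0.62], [0.68, 0.93], [-0.95, 0.24], [0.06, -0.11], [-0.04, 0.11], [0.21, 0.09], [0.14, -0.4]]
post [676.28438263  -6.96701853 132.        ] pin [ 524.83332902 -103.19358547  112.32798089] axis [505.07401536 -99.87232173  90.        ]
top [[322.12996738 186.10893258]] [[345.0, 294.0], [360.0, 190.0], [282.0, 178.0], [264.0, 280.0]]
side [[340.16360746 192.0223727 ]] [[275.0, 283.0], [368.0, 245.0], [334.0, 195.0], [249.0, 226.0]]
[[-0.9306  0.3661  0.    ]
 [ 0.3661  0.9306  0.    ]
 [-0.      0.     -1.    ]]
tool move to post [-631.88223101 -333.94407464  118.31127992] tool y angle 1.1960122892847813
```

The rows are not in the units I measure in: shifts go in shares of 0.5 m and turns go in shares of 2 rad. I convert before sending: -0.5 m is -1, -0.46 m is -0.92, -0.208 rad is -0.104.

Request:
drive_tool:
  deltas:
    - {"linear":[-0.12,-0.064,0],"yaw":-0.01,"fingers":0}
    - {"linear":[-0.22,-0.116,0],"yaw":-0.02,"fingers":0}
    - {"linear":[-0.32,-0.17,0],"yaw":-0.03,"fingers":0}
    - {"linear":[-0.42,-0.222,0],"yaw":-0.04,"fingers":0}
    - {"linear":[-0.52,-0.274,0],"yaw":-0.05,"fingers":0}
    - {"linear":[-0.62,-0.328,0],"yaw":-0.06,"fingers":0}
    - {"linear":[-0.72,-0.38,0],"yaw":-0.07,"fingers":0}
    - {"linear":[-0.82,-0.434,0],"yaw":-0.08,"fingers":0}
    - {"linear":[-0.92,-0.486,0],"yaw":-0.09,"fingers":0}
    - {"linear":[-1,-0.528,0],"yaw":-0.104,"fingers":0}
  grip_force: 20

```text
clock: 2.25
tcp_pos: [580.4, 104.4, 248.4]
tcp_rot: [0.0, 0.083, 0.997, -0.0]
force: [-0.5, 0.5, -0.5]
gripper_width: 85.3
grasp_force: 0.0
```

```bash
cat >> h.py <<'E'
def mv(t):
    o=get_obs();q=o['tcp_rot'];T=R.from_quat([q[1],q[2],q[3],q[0]]).as_matrix()
    print(o['clock'],'tcp',o['tcp_pos'].round(1),'F',o['force'].round(1),'w',round(o['gripper_width'],1),'gf',np.round(o['grasp_force'],1),'ty',np.arctan2(T[1,1],T[0,1]).round(3),'move',(T.T@(np.array(t)-o['tcp_pos'])).round(1));return T
E
python3 -c "
from h import *
mv([676.3,-7,130])"
```

```text
2.25 tcp [580.4 104.4 248.4] F [-0.5  0.5 -0.5] w 85.3 gf 0.0 ty 1.404 move [-113.   -93.9  118.4]
```

In the tool's units: -0.113 m is -0.226, -0.094 m is -0.188.

Request:
drive_tool:
  deltas:
    - {"linear":[-0.08,-0.066,0],"yaw":0,"fingers":0}
    - {"linear":[-0.16,-0.132,0],"yaw":0,"fingers":0}
    - {"linear":[-0.226,-0.188,0.04],"yaw":0,"fingers":0}
    - {"linear":[-0.226,-0.188,0.1],"yaw":0,"fingers":0.2}
    - {"linear":[-0.226,-0.188,0.11],"yaw":0,"fingers":0.3}
    - {"linear":[-0.226,-0.188,0.11],"yaw":0,"fingers":0.3}

```text
clock: 3.0
tcp_pos: [674.8, -4.6, 193.5]
tcp_rot: [-0.0, 0.083, 0.997, 0.0]
force: [-0.4, 0.6, 0.3]
gripper_width: 60.0
grasp_force: 0.0
```

```bash
python3 -c "
from h import *
mv([676.3,-7,130])
a=read_camera('wrist')
b=read_camera('side')
w=np.hstack([a,b])[:, :, ::-1]
cv2.imwrite('pics/w1.png',np.vstack([cv2.resize(a,(480,300)),cv2.resize(b[120:320,200:520],(480,300),interpolation=cv2.INTER_CUBIC)])[:,:,::-1])
for c in('wrist','side'):
  for q in('gauge_post','dial_center'): print(c,q,[(np.round(d['location']),round(d['score'],2)) for d in spot_in(q,c)[:2]])
"
```

```text
3.0 tcp [674.8  -4.6 193.5] F [-0.4  0.6  0.3] w 60.0 gf 0.0 ty 1.405 move [-1.9 -2.1 63.5]
wrist gauge_post []
wrist dial_center [(array([642.,  -2., 103.]), 0.78)]
side gauge_post [(array([640., -13.,  78.]), 0.63)]
side dial_center [(array([642., -16.,  82.]), 0.66)]
```

View pics/w1.png

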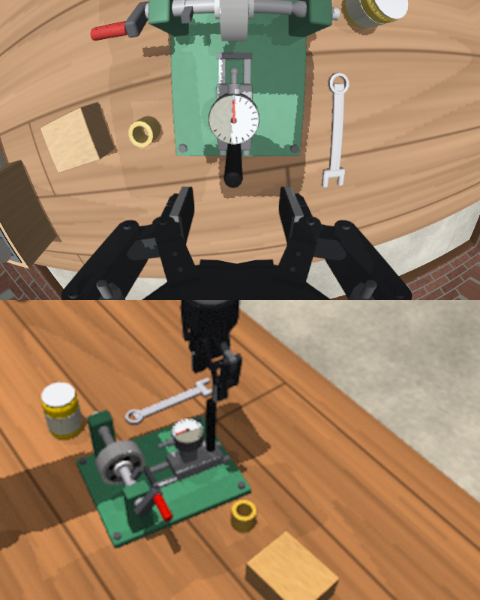

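The wrist view shows the post end at (233,180) between the open pads, and the dial at (234,120). I'll check the post's position through the fisheye model.

```bash
cat >> h.py <<'E'
def wray(u,v,z):
    k=calibration('wrist');M=np.array(k['cam_to_world']);f=200/np.tan(np.radians(k['vfov']/2))
    d=np.array([u-k['cx'],v-k['cy']]);r=np.hypot(*d);a=r/f;D=M[:3,:3]@np.r_[d/r*np.sin(a),np.cos(a)];return M[:3,3]+D*(z-M[2,3])/D[2]
E
python3 -c "
from h import *
print('post',wray(311,240,150),'dial',wray(312,160,104))
p=np.load('rig.npy');print(rig2w(p,[p[3],15,104]))
for z in (132,60):print(wray(143*4/3,27*4/3,112))
"
```

```text
post [677.236059    -7.40582785 150.        ] dial [ 6.37968483e+02 -4.50117750e-01  1.04000000e+02]
[[ 6.36837742e+02 -3.36591064e-01  1.04000000e+02]]
[533.10406352 -67.38428698 112.        ]
[533.10406352 -67.38428698 112.        ]
```

Both measurements agree to within 1 mm. Descend and grip, closing slowly.

In the tool's units: 0.062 m is 0.124, 0.06 m is 0.12.

Request:
drive_tool:
  deltas:
    - {"linear":[-0.004,-0.005,0.04],"yaw":0,"fingers":0.3}
    - {"linear":[-0.004,-0.005,0.09],"yaw":0,"fingers":0.35}
    - {"linear":[-0.004,-0.005,0.12],"yaw":0,"fingers":0.5}
    - {"linear":[-0.004,-0.005,0.124],"yaw":0,"fingers":0.6}
    - {"linear":[-0.004,-0.005,0.124],"yaw":0,"fingers":0.7}
    - {"linear":[-0.004,-0.005,0.124],"yaw":0,"fingers":0.8}
    - {"linear":[-0.004,-0.005,0.124],"yaw":0,"fingers":0.9}
    - {"linear":[-0.004,-0.005,0.124],"yaw":0,"fingers":0.9}
  grip_force: 20

```text
clock: 4.3
tcp_pos: [677.2, -7.8, 132.5]
tcp_rot: [0.001, 0.083, 0.997, -0.0]
force: [-0.3, 0.3, 4.1]
gripper_width: 15.7
grasp_force: 20.6
```

In the tool's units: 0.03 m is 0.06, 0.027 m is 0.054.

Request:
drive_tool:
  deltas:
    - {"linear":[0.006,0,0],"yaw":0,"fingers":0.9}
    - {"linear":[0.012,0,0],"yaw":0,"fingers":0.9}
    - {"linear":[0.018,0,0],"yaw":0,"fingers":0.9}
    - {"linear":[0.024,0,0],"yaw":0,"fingers":0.9}
    - {"linear":[0.03,0,0],"yaw":0,"fingers":0.9}
    - {"linear":[0.036,0,0],"yaw":0,"fingers":0.9}
    - {"linear":[0.042,0,0],"yaw":0,"fingers":0.9}
    - {"linear":[0.048,0,0],"yaw":0,"fingers":0.9}
    - {"linear":[0.054,0,0],"yaw":0,"fingers":0.9}
    - {"linear":[0.06,0,0],"yaw":0,"fingers":0.9}

```text
clock: 5.55
tcp_pos: [648.7, -3.0, 132.5]
tcp_rot: [0.003, 0.083, 0.997, -0.0]
force: [6.4, 0.5, 1.0]
gripper_width: 15.7
grasp_force: 20.5
```

In the tool's units: 0.0045 m is 0.009, 0.003 m is 0.006.

Request:
drive_tool:
  deltas:
    - {"linear":[0.003,0,0],"yaw":0,"fingers":0.9}
    - {"linear":[0.006,0,0],"yaw":0,"fingers":0.9}
    - {"linear":[0.009,0,0],"yaw":0,"fingers":0.9}
    - {"linear":[0.009,0,0],"yaw":0,"fingers":0.9}

```text
clock: 6.05
tcp_pos: [644.3, -2.2, 132.6]
tcp_rot: [0.002, 0.083, 0.997, 0.0]
force: [5.7, 1.2, 1.7]
gripper_width: 15.4
grasp_force: 20.5
```

Moved about 33.4 mm. I'll creep on until it meets the stop.

In the tool's units: 0.002 m is 0.004, 0.0015 m is 0.003.

Request:
drive_tool:
  deltas:
    - {"linear":[0.0016,0,0],"yaw":0,"fingers":0.9}
    - {"linear":[0.003,0,0],"yaw":0,"fingers":0.9}
    - {"linear":[0.004,0,0],"yaw":0,"fingers":0.9}
    - {"linear":[0.004,0,0],"yaw":0,"fingers":0.9}

```text
clock: 6.55
tcp_pos: [642.7, -2.0, 132.6]
tcp_rot: [0.003, 0.083, 0.997, 0.0]
force: [6.9, 1.5, 0.8]
gripper_width: 15.1
grasp_force: 20.4
```

In the tool's units: 0.0015 m is 0.003, 0.0008 m is 0.0016.

Request:
drive_tool:
  deltas:
    - {"linear":[0.0016,0,0],"yaw":0,"fingers":0.9}
    - {"linear":[0.003,0,0],"yaw":0,"fingers":0.9}
    - {"linear":[0.003,0,0],"yaw":0,"fingers":0.9}

```text
clock: 6.92
tcp_pos: [642.7, -1.9, 132.6]
tcp_rot: [0.005, 0.083, 0.996, -0.0]
force: [14.1, 0.6, -4.8]
gripper_width: 15.5
grasp_force: 19.9
```

The slide is at its stop: no further motion, and the force rose to 14 N. I'll relax, open and lift.

In the tool's units: -0.075 m is -0.15, -0.03 m is -0.06.

Request:
drive_tool:
  deltas:
    - {"linear":[-0.0024,0,0],"yaw":0,"fingers":0.9}
    - {"linear":[-0.0024,0,0],"yaw":0,"fingers":0.6}
    - {"linear":[-0.0024,0,0],"yaw":0,"fingers":0.5}
    - {"linear":[-0.0024,0,0],"yaw":0,"fingers":0.4}
    - {"linear":[-0.0024,0,0],"yaw":0,"fingers":0.4}
    - {"linear":[-0.0024,0,-0.06],"yaw":0,"fingers":0.4}
    - {"linear":[-0.0024,0,-0.15],"yaw":0,"fingers":0.4}

```text
clock: 7.8
tcp_pos: [638.9, -1.6, 205.1]
tcp_rot: [-0.002, 0.083, 0.997, 0.0]
force: [0.1, -0.4, 0.4]
gripper_width: 51.1
grasp_force: 0.0
```

```bash
python3 -c "
from h import *
p=np.load('rig.npy');pin=rig2w(p,[30*np.sin(p[4]),-106,90+30*np.cos(p[4])])[0];print(pin)
mv(pin)
a=read_camera('wrist')
cv2.imwrite('pics/w2.png',a[:,:,::-1])
for q in('crank_pin','dial_center','gauge_post'): print(q,[(np.round(d['location']),round(d['score'],2)) for d in spot_in(q,'wrist')[:2]])
"
```

```text
[ 524.66756833 -104.17975148  112.32798089]
7.8 tcp [638.9  -1.6 205.1] F [ 0.1 -0.4  0.4] w 51.1 gf 0.0 ty 1.404 move [  95.1 -120.2   93.2]
crank_pin []
dial_center [(array([608.,   4., 101.]), 0.86), (array([ 648., -128.,   29.]), 0.39)]
gauge_post [(array([606.,   6.,  98.]), 0.94)]
```

View pics/w2.png

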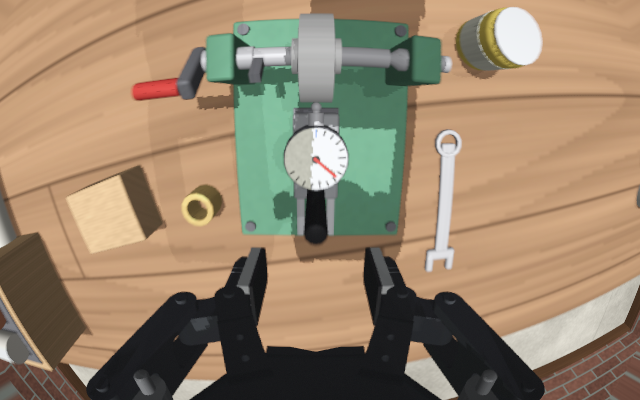

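The needle points about 130° clockwise, so the reading is about 7.4 mm. The slide is home and the handle is visible at (158,89).

```bash
python3 -c "
from h import *
o=get_obs();T=mv([0,0,0]);M=np.array(calibration('wrist')['cam_to_world']);print('j',o['joints'].round(2),'cam in tool',(T.T@(M[:3,3]-o['tcp_pos'])).round())
for z in(112,):print('pin',wray(157,89,z+4))
print('dial',wray(316,158,104),'post',wray(316,233,150))
p=np.load('rig.npy');print(rig2w(p,[p[3]-35,15,104]))
a=p[4];print('pin mid model',rig2w(p,[30*np.sin(a),-104,90+30*np.cos(a)]))
"
```

```text
8.0 tcp [640.8  -1.9 207.6] F [-0.4 -1.2 -0.1] w 51.4 gf 0.0 ty 1.404 move [ 632.8 -104.5  206. ]
j [-0.19  0.36  1.47 -0.    1.31 -1.59] cam in tool [  85.    0. -126.]
pin [ 527.47008375 -102.45705319  116.        ]
dial [605.19394727   5.07540014 104.        ] post [644.6511877  -1.7052792 150.       ]
[[602.32193205   5.46503297 104.        ]]
pin mid model [[ 524.99908971 -102.20741946  112.32798089]]
```

In the tool's units: -0.12 m is -0.24, 0.097 m is 0.194, 1.571 rad is 0.7855.

Request:
drive_tool:
  deltas:
    - {"linear":[0.02,-0.026,0],"yaw":0.085,"fingers":0.4}
    - {"linear":[0.04,-0.052,0],"yaw":0.17,"fingers":0.4}
    - {"linear":[0.06,-0.08,0],"yaw":0.255,"fingers":0.4}
    - {"linear":[0.08,-0.104,0],"yaw":0.34,"fingers":0.4}
    - {"linear":[0.1,-0.13,0],"yaw":0.425,"fingers":0.4}
    - {"linear":[0.12,-0.156,0],"yaw":0.51,"fingers":0.4}
    - {"linear":[0.14,-0.18,0],"yaw":0.595,"fingers":0.4}
    - {"linear":[0.16,-0.2,0],"yaw":0.68,"fingers":0.4}
    - {"linear":[0.194,-0.24,0],"yaw":0.765,"fingers":0.4}
    - {"linear":[0.194,-0.24,0.02],"yaw":0.7855,"fingers":0.4}

```text
clock: 9.25
tcp_pos: [523.2, -104.6, 195.2]
tcp_rot: [-0.001, 0.765, 0.644, -0.001]
force: [0.0, 1.0, -0.5]
gripper_width: 50.9
grasp_force: 0.0
```

In the tool's units: 0.03 m is 0.06, 0.02 m is 0.04.

Request:
drive_tool:
  deltas:
    - {"linear":[0,0,0.04],"yaw":0,"fingers":0.4}
    - {"linear":[0,0,0.06],"yaw":0,"fingers":0.4}
    - {"linear":[0,0,0.06],"yaw":0,"fingers":0.4}

```text
clock: 9.62
tcp_pos: [523.6, -103.5, 164.7]
tcp_rot: [-0.001, 0.764, 0.646, -0.001]
force: [0.5, 0.4, -0.3]
gripper_width: 51.2
grasp_force: 0.0
```

```bash
python3 -c "
from h import *
mv([525,-104,110])
a=read_camera('wrist')
cv2.imwrite('pics/w3.png',a[:,:,::-1])
"
```

```text
9.625 tcp [ 523.6 -103.5  164.7] F [ 0.5  0.4 -0.3] w 51.2 gf 0.0 ty -0.167 move [-0.3  1.6 54.7]
```

View pics/w3.png

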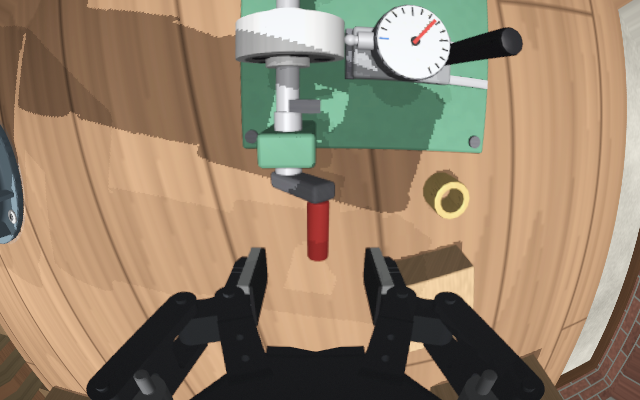

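The handle (317,230) is centred between the pads, and the dial at (414,42) is readable in this view. I'll descend and grip, while a needle reader back-projects the red pixels onto the dial plane.

```bash
cat >> h.py <<'E'
def needle(im=None):
    M=calibration('wrist');k=M;C=np.array(k['cam_to_world']);p=np.load('rig.npy')
    if im is None: im=read_camera('wrist')
    f=200/np.tan(np.radians(k['vfov']/2));hsv=cv2.cvtColor(im,cv2.COLOR_RGB2HSV)
    m=cv2.inRange(hsv,(0,110,70),(8,255,255))|cv2.inRange(hsv,(172,110,70),(180,255,255))
    v,u=np.nonzero(m);d=np.c_[u-k['cx'],v-k['cy']].astype(float);r=np.hypot(*d.T)[:,None]
    D=np.c_[d/r*np.sin(r/f),np.cos(r/f)]@C[:3,:3].T;X=C[:3,3]+D*((104-C[2,3])/D[:,2])[:,None]
    c,s=np.cos(p[2]),np.sin(p[2]);X=X[:,:2]-rig2w(p,[p[3]-35,15,0])[0,:2]
    x=c*X[:,0]+s*X[:,1];y=-s*X[:,0]+c*X[:,1];n=(np.hypot(x,y)<25)
    x,y=x[n],y[n]
    # principal line, pointing away from the centre
    A=np.c_[x,y];g=A.mean(0);w=np.linalg.svd(A-g)[2][0];w*=np.sign(w@g)
    a=np.arctan2(w[1],-w[0])  # clockwise from above, from -x towards +y
    return (a%(2*np.pi))/.3,g.round(1),n.sum()
E
python3 -c "
from h import *
print(wray(317,230,118))
print(needle(cv2.imread('pics/w3.png')[:,:,::-1]))
"
```

```text
[ 525.47234386 -100.82103609  118.        ]
(np.float64(7.590711661059726), array([7., 6.]), np.int64(103))
```

In the tool's units: 0.053 m is 0.106, 0.04 m is 0.08.

Request:
drive_tool:
  deltas:
    - {"linear":[-0.002,0.003,0.04],"yaw":0,"fingers":0.4}
    - {"linear":[-0.002,0.003,0.08],"yaw":0,"fingers":0.4}
    - {"linear":[-0.002,0.003,0.106],"yaw":0,"fingers":0.5}
    - {"linear":[-0.002,0.003,0.106],"yaw":0,"fingers":0.6}
    - {"linear":[-0.002,0.003,0.106],"yaw":0,"fingers":0.7}
    - {"linear":[-0.002,0.003,0.106],"yaw":0,"fingers":0.8}
    - {"linear":[-0.002,0.003,0.106],"yaw":0,"fingers":0.9}
    - {"linear":[-0.002,0.003,0.106],"yaw":0,"fingers":0.9}
    - {"linear":[-0.002,0.003,0.106],"yaw":0,"fingers":0.9}
  grip_force: 20

```text
clock: 10.8
tcp_pos: [525.9, -105.3, 113.5]
tcp_rot: [0.0, 0.764, 0.646, -0.0]
force: [-3.3, -0.0, 2.0]
gripper_width: 13.4
grasp_force: 21.9
```

```bash
cat >> h.py <<'E'
def ang():
    p=np.load('rig.npy');o=get_obs();d=o['tcp_pos']-rig2w(p,[0,-105,88])[0];x=np.cos(p[2])*d[0]+np.sin(p[2])*d[1]
    print('pin rig x',x.round(1),'z',d[2].round(1),'r',np.hypot(x,d[2]).round(1),'ang',np.arctan2(x,d[2]).round(3),'needle',needle(),'F',o['force'].round(1))
E
python3 -c "
from h import *
mv([525,-104,110]);ang()
"
```

```text
10.8 tcp [ 525.9 -105.3  113.5] F [-3.3 -0.   2. ] w 13.4 gf 21.9 ty -0.167 move [ 1.1 -1.1  3.5]
pin rig x 21.5 z 25.5 r 33.3 ang 0.7 needle (np.float64(7.416169933215867), array([4.2, 4.5]), np.int64(150)) F [-3.3 -0.   2. ]
```

In the tool's units: -0.0219 m is -0.0438, -0.0159 m is -0.0318.

Request:
drive_tool:
  deltas:
    - {"linear":[0,-0.0094,-0.0074],"yaw":0,"fingers":0.9}
    - {"linear":[0,-0.0202,-0.0126],"yaw":0,"fingers":0.9}
    - {"linear":[0,-0.0318,-0.0158],"yaw":0,"fingers":0.9}
    - {"linear":[0,-0.0438,-0.0164],"yaw":0,"fingers":0.9}
    - {"linear":[0,-0.0438,-0.0164],"yaw":0,"fingers":0.9}

```text
clock: 11.48
tcp_pos: [503.6, -101.5, 121.8]
tcp_rot: [-0.0, 0.764, 0.646, -0.0]
force: [-0.7, -1.0, 1.4]
gripper_width: 12.9
grasp_force: 21.9
```

```bash
python3 -c "
from h import *
ang();print(get_obs()['grasp_force'])
"
```

```text
pin rig x -1.2 z 33.8 r 33.8 ang -0.036 needle (np.float64(10.126569805981427), array([8.8, 0.8]), np.int64(144)) F [-0.7 -1.   1.4]
22.055830657482147
```

In the tool's units: -0.0247 m is -0.0494, -0.0211 m is -0.0422.

Request:
drive_tool:
  deltas:
    - {"linear":[0,-0.0118,0.0016],"yaw":0,"fingers":0.9}
    - {"linear":[0,-0.0232,0.0056],"yaw":0,"fingers":0.9}
    - {"linear":[0,-0.0334,0.0118],"yaw":0,"fingers":0.9}
    - {"linear":[0,-0.0422,0.02],"yaw":0,"fingers":0.9}
    - {"linear":[0,-0.0494,0.0296],"yaw":0,"fingers":0.9}
    - {"linear":[0,-0.0494,0.0296],"yaw":0,"fingers":0.9}

```text
clock: 12.28
tcp_pos: [479.2, -97.3, 105.8]
tcp_rot: [-0.001, 0.764, 0.646, -0.0]
force: [3.1, -0.2, -3.8]
gripper_width: 12.8
grasp_force: 21.5
```

```bash
python3 -c "
from h import *
ang();print(get_obs()['grasp_force'])
"
```

```text
pin rig x -26.0 z 17.8 r 31.5 ang -0.97 needle (np.float64(10.110425651693749), array([8.9, 0.7]), np.int64(130)) F [ 3.1 -0.2 -3.8]
21.50344669818878
```

In the tool's units: 0.0287 m is 0.0574, 0.0232 m is 0.0464.

Request:
drive_tool:
  deltas:
    - {"linear":[0,-0.005,0.0108],"yaw":0,"fingers":0.9}
    - {"linear":[0,-0.0078,0.0226],"yaw":0,"fingers":0.9}
    - {"linear":[0,-0.0082,0.0346],"yaw":0,"fingers":0.9}
    - {"linear":[0,-0.0062,0.0464],"yaw":0,"fingers":0.9}
    - {"linear":[0,-0.0018,0.0574],"yaw":0,"fingers":0.9}
    - {"linear":[0,-0.0018,0.0574],"yaw":0,"fingers":0.9}

```text
clock: 13.08
tcp_pos: [479.5, -97.4, 77.4]
tcp_rot: [0.0, 0.764, 0.646, 0.0]
force: [4.6, 0.3, -3.5]
gripper_width: 12.8
grasp_force: 21.6
```

```bash
python3 -c "
from h import *
ang();print(get_obs()['grasp_force'])
"
```

```text
pin rig x -25.6 z -10.6 r 27.8 ang -1.964 needle (np.float64(6.769933909992977), array([4.5, 7. ]), np.int64(175)) F [ 4.6  0.3 -3.5]
21.609845459461212
```

In the tool's units: 0.0297 m is 0.0594, 0.0237 m is 0.0474.

Request:
drive_tool:
  deltas:
    - {"linear":[0,0.0064,0.0102],"yaw":0,"fingers":0.9}
    - {"linear":[0,0.0148,0.0188],"yaw":0,"fingers":0.9}
    - {"linear":[0,0.0246,0.0256],"yaw":0,"fingers":0.9}
    - {"linear":[0,0.0358,0.0302],"yaw":0,"fingers":0.9}
    - {"linear":[0,0.0474,0.0326],"yaw":0,"fingers":0.9}
    - {"linear":[0,0.0594,0.0326],"yaw":0,"fingers":0.9}
    - {"linear":[0,0.0594,0.0326],"yaw":0,"fingers":0.9}

```text
clock: 14.0
tcp_pos: [509.1, -102.5, 62.0]
tcp_rot: [0.0, 0.764, 0.646, 0.0]
force: [-0.4, 1.0, 5.4]
gripper_width: 12.7
grasp_force: 22.4
```

```bash
python3 -c "
from h import *
ang();print(get_obs()['grasp_force'])
"
```

```text
pin rig x 4.4 z -26.0 r 26.4 ang 2.975 needle (np.float64(12.861875876788895), array([ 1.1, -0.1]), np.int64(62)) F [-0.4  1.   5.4]
22.352502644062042
```

In the tool's units: 0.0125 m is 0.025, 0.0114 m is 0.0228.

Request:
drive_tool:
  deltas:
    - {"linear":[0,0.0118,-0.0024],"yaw":0,"fingers":0.9}
    - {"linear":[0,0.0228,-0.007],"yaw":0,"fingers":0.9}
    - {"linear":[0,0.025,-0.0084],"yaw":0,"fingers":0.9}
    - {"linear":[0,0.025,-0.0084],"yaw":0,"fingers":0.9}

```text
clock: 14.55
tcp_pos: [519.1, -104.1, 65.1]
tcp_rot: [-0.002, 0.763, 0.646, -0.001]
force: [-5.0, 0.4, 5.2]
gripper_width: 13.1
grasp_force: 22.4
```

```bash
python3 -c "
from h import *
ang();a=read_camera('wrist');b=read_camera('top');cv2.imwrite('pics/low.png',np.hstack([cv2.resize(a[0:160,250:550],(390,208)),cv2.resize(b[170:310,250:400],(390,364))[:208]])[:,:,::-1])
"
```

```text
pin rig x 14.6 z -22.9 r 27.1 ang 2.575 needle (np.float64(9.58463040834084), array([ 1.7, -1. ]), np.int64(27)) F [-5.   0.4  5.2]
```

View pics/low.png

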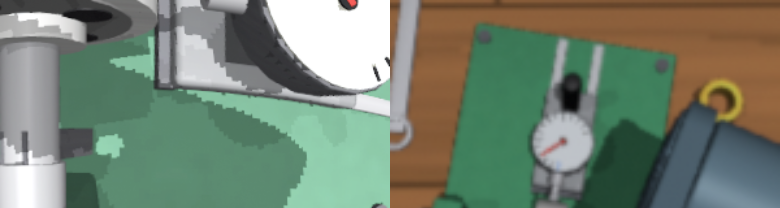

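The top view shows the needle pointing lower-left, at about 2.5 mm, which is near the low. I'll carry on through and past it.

In the tool's units: -0.0293 m is -0.0586, -0.0233 m is -0.0466.

Request:
drive_tool:
  deltas:
    - {"linear":[0,0.0078,-0.0054],"yaw":0,"fingers":0.9}
    - {"linear":[0,0.016,-0.014],"yaw":0,"fingers":0.9}
    - {"linear":[0,0.0226,-0.024],"yaw":0,"fingers":0.9}
    - {"linear":[0,0.0276,-0.035],"yaw":0,"fingers":0.9}
    - {"linear":[0,0.0306,-0.0466],"yaw":0,"fingers":0.9}
    - {"linear":[0,0.0312,-0.0586],"yaw":0,"fingers":0.9}
    - {"linear":[0,0.0312,-0.0586],"yaw":0,"fingers":0.9}

```text
clock: 15.58
tcp_pos: [535.0, -106.8, 95.6]
tcp_rot: [-0.001, 0.763, 0.646, -0.001]
force: [-7.0, -2.8, 1.1]
gripper_width: 13.0
grasp_force: 22.0
```

```bash
python3 -c "
from h import *
ang();print(get_obs()['grasp_force'])
"
```

```text
pin rig x 30.6 z 7.6 r 31.5 ang 1.329 needle (np.float64(4.6851756349082905), array([0.6, 0.7]), np.int64(83)) F [-7.  -2.8  1.1]
22.024442553520203
```

In the tool's units: -0.0467 m is -0.0934, -0.0413 m is -0.0826.

Request:
drive_tool:
  deltas:
    - {"linear":[0,-0.005,-0.0116],"yaw":0,"fingers":0.9}
    - {"linear":[0,-0.01,-0.0226],"yaw":0,"fingers":0.9}
    - {"linear":[0,-0.017,-0.0324],"yaw":0,"fingers":0.9}
    - {"linear":[0,-0.0258,-0.0404],"yaw":0,"fingers":0.9}
    - {"linear":[0,-0.036,-0.0468],"yaw":0,"fingers":0.9}
    - {"linear":[0,-0.0472,-0.0508],"yaw":0,"fingers":0.9}
    - {"linear":[0,-0.059,-0.0526],"yaw":0,"fingers":0.9}
    - {"linear":[0,-0.071,-0.052],"yaw":0,"fingers":0.9}
    - {"linear":[0,-0.0826,-0.049],"yaw":0,"fingers":0.9}
    - {"linear":[0,-0.0934,-0.0438],"yaw":0,"fingers":0.9}

```text
clock: 16.88
tcp_pos: [491.7, -99.4, 118.6]
tcp_rot: [0.002, 0.764, 0.646, 0.002]
force: [7.7, -0.6, -2.6]
gripper_width: 12.7
grasp_force: 21.7
```

```bash
python3 -c "
from h import *
ang();print(get_obs()['grasp_force'])
"
```

```text
pin rig x -13.2 z 30.6 r 33.3 ang -0.408 needle (np.float64(10.65682287796894), array([ 8.6, -0.6]), np.int64(138)) F [ 7.7 -0.6 -2.6]
21.588215231895447
```

In the tool's units: -0.09 m is -0.18, -0.06 m is -0.12.

Request:
drive_tool:
  deltas:
    - {"linear":[0,0,0],"yaw":0,"fingers":0.9}
    - {"linear":[0,0,0],"yaw":0,"fingers":0.9}
    - {"linear":[0,0,0],"yaw":0,"fingers":0.6}
    - {"linear":[0,0,0],"yaw":0,"fingers":0.5}
    - {"linear":[0,0,0],"yaw":0,"fingers":0.4}
    - {"linear":[0,0,0],"yaw":0,"fingers":0.4}
    - {"linear":[0,0,-0.04],"yaw":0,"fingers":0.4}
    - {"linear":[0,0,-0.12],"yaw":0,"fingers":0.4}
    - {"linear":[0,0,-0.18],"yaw":0,"fingers":0.4}
    - {"linear":[0,0,-0.18],"yaw":0,"fingers":0.4}

```text
clock: 18.18
tcp_pos: [491.7, -99.8, 209.8]
tcp_rot: [0.002, 0.764, 0.646, 0.001]
force: [-0.3, 0.4, -0.5]
gripper_width: 51.6
grasp_force: 0.0
```

```bash
python3 -c "
from h import *
a=read_camera('wrist');cv2.imwrite('pics/end.png',a[:,:,::-1]);print(needle(a),get_obs()['clock'],get_obs()['tcp_pos'])
"
```

```text
(np.float64(10.691745353821965), array([ 5.9, -0.7]), np.int64(62)) 18.225 [490.59380595 -99.39893656 207.90524994]
```

View pics/end.png

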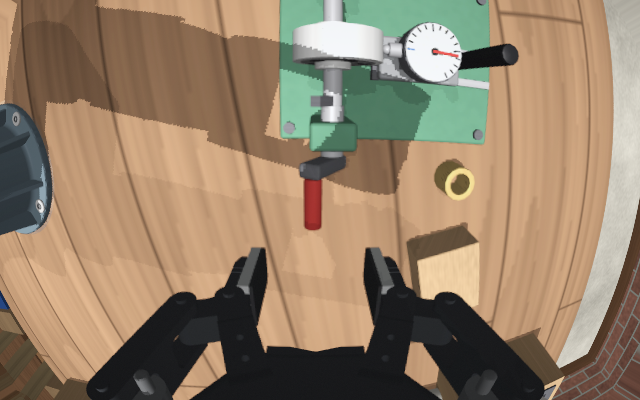

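The needle reads 10.7 mm, which matches the fitted maximum. The gripper is clear, and the objects in view haven't moved. Handing in.

```bash
python3 -c "
from station import *
print(hand_in())"
```

```text
the job is handed in; nothing more can be done
None
```

The job is handed in, but no verdict came back: the gauge was slid home to its stop, the pulley was turned through its low (about 2 mm) and left at its high (about 10.7 mm), and the arm was clear of everything.

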